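Cage a printed chassis tray in a lever-arch holder

TASK

Lift the holder's lever so that its two rings spring open, then slide the white printed tray back along the board until it is square against the steel stop, and tap its sides left and right until it sits centred on the board's line. Then press the lever fully down so that the ring legs drop into the tray's two notches, and let go. Work the rings only by their lever, and leave the other things lying around where they are.

Things in the scene. Friction and masses are not known exactly. Their poses are not given: they have to be found in the camera images.
- fixture: Holder, fixed: plywood board, top 12 mm over the bench, with a steel lever arch file mechanism. Origin on the bench at the board's dark centre line (y = 0, along x); +x away from the robot, +y left. Board: x -155 to 110, y -170 to 155 mm. The stop is the mechanism housing's upright front face, x = 45 mm, y -85 to 85, 20 mm high over the board.
- rings: The two steel rings (6 mm wire, at y = -42 and 42 mm) on a shaft along y; origin on it midway: holder x = 75 mm, 42 mm over the bench. Shut, they arch over (top 79 mm over the bench) to legs on the board at x = -12 mm and bar the way to the stop. Open, they stand up behind x = 30 mm, below 150 mm. They turn with the lever, 1.3 times its angle.
- home (a point): Where the tray's centre belongs: on the line (holder x = 10, y = 0 mm), 35 mm in front of the stop, 11 mm over the board's top (23 over the bench). Axes as the holder's.
- lever (a joint): Lever angle, rad: 0 = down, rings shut; 1.2 = up, rings open. It turns up and away from the robot. Over-centre: below about 0.45 it falls shut by its weight, above that a spring throws it fully open. About 1 to 1.5 N at the bar lifts it, 2 to 3 N presses it down until it drops shut. Rings that land on the tray instead of in its notches stop it short.
- lever_hinge (a point): Point on the lever's hinge axis (along the holder's y), mid-width of the lever: holder x = 75, y = -125 mm, 42 mm over the bench, at the right-hand end of the mechanism. Fixed to the holder.
- lever_bar (a point): Centre of the round cross bar at the lever's free end: 12 mm thick, 36 mm long along the holder's y, 100 mm from the hinge by a straight flat strip 14 wide, 4 thick. Down: strip points to the robot, rising 0.15 rad, bar centre 45 mm over the board, free space below. Up: strip 1.35 rad above level, bar 140 mm over the bench. Turns with the lever.
- tray_center (a point): Centre, half-way up, of the loose white tray: 120 (y) x 70 (x) x 22 mm high, 100 to 210 g, open on top, a thin rib along its middle y = 0. Two notches in its front edge (-x) at y = -42 and 42 mm, 18 wide, 30 deep, full height; flat front wall between, y -33 to 33. Starts on the board before the shut rings, turned and off to a side.
- motor: Bystander: small dark motor, 28 mm wide, 30 mm high, near the left front corner of the board. Origin under its centre.
- bearing: Bystander: steel ring bearing, 22 mm wide, 7 mm high, near the right front corner of the board. Origin under its centre.
- screwdriver: Bystander: screwdriver lying on the bench to the right of the board. Origin under its middle.
- wheel: Bystander: black wheel, 40 mm wide, 14 mm high, lying on the bench to the left of the board. Origin under its centre.
- pen: Bystander: dark pen, 138 mm long, lying on the bench to the left. Origin under its middle.
- bowl: Bystander: steel bowl, 130 mm wide, 45 mm high, on the bench to the right. Origin under its centre.
Not all that is in view belongs to the job. Leave any blue, orange or purple look-alike of the part that bears tray_center alone.

How it is judged (in metres and radians):
On the way, in this order (a step that is already met when the one before it is completed fails the run):
1. The lever is up and the rings are sprung open (value of joint lever above 1.1 rad), for 0.2 s.
2. With the rings still open, the tray is against the stop and centred on the line (value of joint lever above 1 rad and x of tray_center in the frame of home above -0.005 m and y of tray_center in the frame of home between -0.005 and 0.005 m and angle between the x axis of tray_center and the x axis of home, either way round below 0.08 rad), for 0.2 s.
At the end, for the whole second after the job is handed in: The lever is fully down (under 0.08 rad) with the ring legs in the tray's notches; the tray lies flat and at rest on the board, against the stop (within 6 mm), centred on the line (within 5 mm either way) and square to the stop (within 0.08 rad) (value of joint lever below 0.08 rad and x of tray_center in the frame of home between -0.006 and 0.004 m and y of tray_center in the frame of home between -0.005 and 0.005 m and z of tray_center in the frame of home below 0.004 m and angle between the x axis of tray_center and the x axis of home, either way round below 0.08 rad and angle between tray_center's own z axis and vertical below 0.05 rad and linear speed of tray below 0.01 m/s); the robot touches nothing.
It fails at once if A bystander is moved by more than 25 mm (distance of any of motor, bearing, screwdriver, wheel, pen, bowl from where it was at the start of the episode above 0.025 m).
It fails at once if The robot pushes or pulls on the rings themselves (over 5 N) (contact force between any of the fingers, the arm and rings above 5 N).
It also fails if it takes over 67 s, if anything falls off the work surface, if the arm or the gripper's body presses on something with over 40 N, if the wrist force passes 120 N, or if a joint passes its speed limit or range.

ROBOT

A 6-joint arm with a two-finger parallel gripper is mounted at the origin on the work surface. World frame = base frame: x ahead of the robot, y to its left, z up, the work surface at z = 0. Lengths are in mm, angles in rad, forces in N, time in s.
With the tool pointing down it reaches from about 275 to 850 mm from the base axis. Payload 5.2 kg.
Tool frame: the origin (TCP) lies at the very end of the fingers, on their centre line; the grasp point (between the pads) lies 19 mm behind it (r.hold_point_z is the distance from the TCP to the grasp point, in mm); z points along the fingers, y is the direction in which the jaws open and shut (so a half turn about z gives the same grasp; the last joint's range is limited). The gripper opens to 85 mm and grips with 20 to 120 N. Pads are 22 mm wide; open, the fingers measure 114 mm over their backs; the gripper's body (76 mm by 85 mm) begins 54 mm behind the grasp point. The pads swing forward as they close: fully open they stand 13 mm farther back than shut.
Start: joints at [0.903, 0.259, 1.535, -0, 1.348, -0.203], TCP at [246.514, 491.666, 201.91] pointing down, gripper open.
Joint ranges: [-3.14, 3.14], [-0.91, 2.08], [0.19, 2.58], [-1.22, 4.36], [0.22, 2.71], [-3.12, 3.12]. Speed limits (rad/s): [2.57, 2.57, 3.14, 3.14, 3.14, 3.14].

INTERFACE

Orientations are given as a unit quaternion [w, x, y, z].
In Python, from station import r gives the robot as it stands. Calls block until the motion is done:
- r.movep(position, orientation): joint-space move of the TCP to a pose.
- r.movel(position, rotation=None, rate=150): straight line of the TCP; rotation=None keeps the orientation; rate is the mean speed in mm/s.
- r.movej(angles): joint-space move.
- r.gripper_to(opening, squeeze=None): opening from 0.0 (shut) to 1.0 (fully open); squeeze is the grip in N (None keeps the last); returns when the fingers have stopped.
- r.hold(seconds).
- r.solve_ik(position, orientation): joint angles nearest the present ones, or None.
- r.capture(name): name is "side" or "top" or "wrist"; returns the picture (420x560x3 uint8, blue, green, red); there is no depth.
- r.calibration(name): a dict with "K" (3x3 intrinsics, pixels), "k1" (the pictures are not rectified: a ray, as slopes to the right and down, at radius r is drawn at 1 + k1 r^2 times it, then the intrinsics apply), "origin" and "rotation" of the camera in the world; the wrist camera has in their place "mount" (4x4, takes a point from camera to tool coordinates, whose origin is the TCP and whose axes are the flange's). Camera axes: x right, y down, z forward; pixel columns grow to the right and rows downward; lengths in mm; the calibration is good to about 2 mm. A picture is of the moment at which its call begins: read the wrist's pose just before it. calibration takes no time and is no camera call.
A pose or a line that the arm cannot do raises r.PlanningError and nothing moves.
- r.hand_in(): hands the job in, once; it reports no verdict.
Readings, each from a call of its own:
- r.current_time_s(): time.
- r.current_q(): joint angles.
- r.current_qd(): joint speeds.
- r.current_joint_efforts(): joint torques, N m.
- r.current_tool_pos(): TCP position.
- r.current_tool_rot(): TCP orientation.
- r.current_contact_force(): force on the tool from outside, world axes, zero at the start.
- r.current_moment(): the same for the moment, N m.
- r.current_finger_gap(): opening from 0.0 (shut) to 1.0 (fully open).
Only numpy, scipy, OpenCV 4.12 (cv2) and the standard library are available. Lean on these libraries where they do the work, as an engineer would, in place of code of your own. Each camera call takes 0.05 s, during which the arm holds its last target. There are 200 camera calls.

## Working session

There is one attempt and no reset: what is moved stays moved. The work goes in short steps, each a Python script; the robot and the scene stay as the last script left them, time stands still between calls to the robot, and variables do not carry over. Pictures are saved under pics/ and viewed, on a budget of 10 in all, crops included, one or two more only if the job needs it, and the job is handed in when it is done.

```bash
mkdir -p pics; ls
python3 - <<'E'
from station import r
import cv2,numpy as np
for n in("top","side"):
    cv2.imwrite(f"pics/{n}0.png",r.capture(n)); print(n,r.calibration(n))
print(r.calibration("wrist"),r.current_tool_rot(),r.current_time_s(),r.hold_point_z)
E
```

```text
pics
top {'K': array([[513.04239605,   0.        , 282.0669009 ],
       [  0.        , 513.04239605, 214.19778797],
       [  0.        ,   0.        ,   1.        ]]), 'k1': 0.0669666855700061, 'origin': array([ 383.50768911,  -14.24683914, 1354.39857727]), 'rotation': array([ 0.0380761 , -0.69648511,  0.71549666, -0.03902864])}
side {'K': array([[436.77270985,   0.        , 285.28238328],
       [  0.        , 436.77270985, 206.53799491],
       [  0.        ,   0.        ,   1.        ]]), 'k1': -0.14079905925741001, 'origin': array([ 115.44037384, -615.45546326,  897.51572412]), 'rotation': array([-0.32409621,  0.90275731, -0.26282538,  0.10446867])}
{'K': array([[333.8993031 ,   0.        , 283.3235973 ],
       [  0.        , 333.8993031 , 209.09954995],
       [  0.        ,   0.        ,   1.        ]]), 'k1': -0.024822576983924788, 'mount': array([[ 4.45234047e-04, -9.45977732e-01, -3.24231295e-01,
         8.34647553e+01],
       [ 9.99999888e-01,  4.72789461e-04, -6.21255427e-06,
         2.66559234e-01],
       [ 1.59170077e-04, -3.24231256e-01,  9.45977836e-01,
        -1.71306252e+02],
       [ 0.00000000e+00,  0.00000000e+00,  0.00000000e+00,
         1.00000000e+00]])} [-3.53437675e-04  2.30303977e-01  9.73118358e-01 -7.83363167e-04] 0.1 18.700000000000003
```

View pics/top0.png

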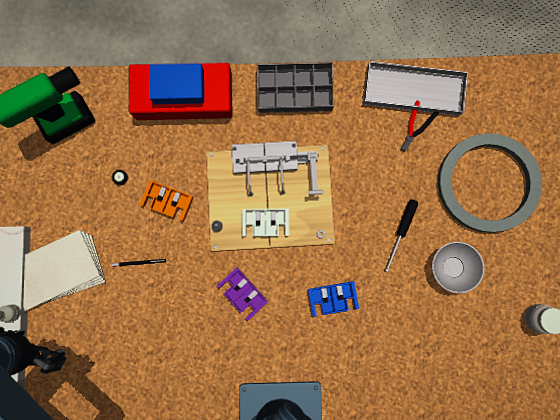

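View pics/side0.png

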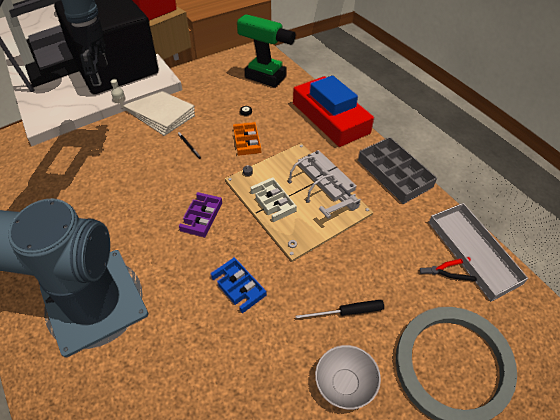

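Top view: board corners are about (208,152), (330,146), (334,244), (212,251), with the white tray at (265,222) and the lever bar at (316,194). I'll enlarge this for exact pixels.

Run:
```python
import cv2
i=cv2.imread("pics/top0.png")[136:256,200:340]
cv2.imwrite("pics/top0c.png",cv2.resize(i,None,fx=5,fy=5,interpolation=cv2.INTER_CUBIC))
```

```text
(no output)
```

View pics/top0c.png

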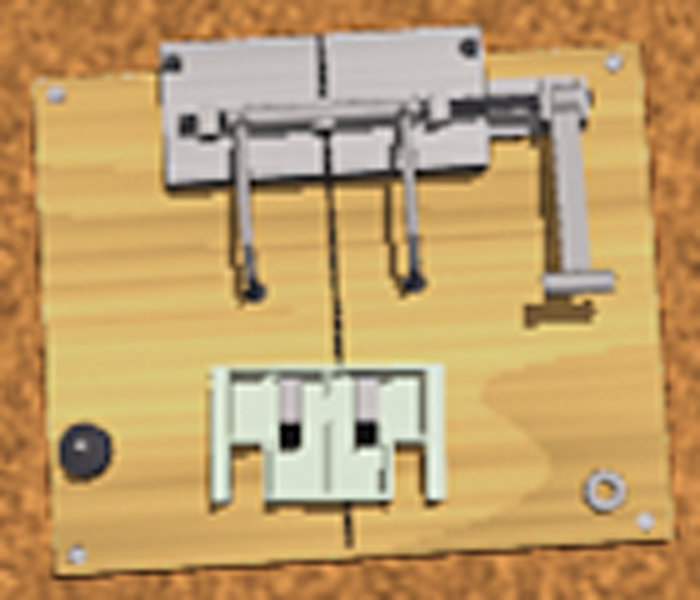

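Crop shows: board corners TL(33,84), TR(641,46), BR(675,540), BL(57,576); tray top corners (211,368), (444,366), (443,502), (212,504); bar ends (544,283), (613,281).

```bash
cat > h.py <<'E'
import numpy as np,cv2
from scipy.spatial.transform import Rotation as R
def rot(q): return R.from_quat([q[1],q[2],q[3],q[0]]).as_matrix()
def wq(M):
    x,y,z,w=R.from_matrix(M).as_quat(); return [w,x,y,z]
def dist(k1): return np.array([k1,0,0,0,0.])
def unproj(c,O,M,px,z):
    """pixels -> points on world plane z"""
    n=cv2.undistortPoints(np.array(px,float).reshape(-1,1,2),c["K"],dist(c["k1"])).reshape(-1,2)
    d=np.c_[n,np.ones(len(n))]@M.T
    return O+d*((np.asarray(z,float)-O[2])/d[:,2])[:,None]
def proj(c,O,M,P):
    p=(np.array(P,float)-O)@M
    return cv2.projectPoints(p,np.zeros(3),np.zeros(3),c["K"],dist(c["k1"]))[0].reshape(-1,2)
def wristpose(c,pos,q):
    T=rot(q); return np.array(pos)+T@c["mount"][:3,3],T@c["mount"][:3,:3]
def fit(L,W):
    """2-D rigid fit W=Rot(a)L+t ; returns a,t,residuals"""
    L,W=np.array(L,float)[:,:2],np.array(W,float)[:,:2]
    A,B=L-L.mean(0),W-W.mean(0)
    a=np.arctan2((A[:,0]*B[:,1]-A[:,1]*B[:,0]).sum(),(A*B).sum())
    C=np.array([[np.cos(a),-np.sin(a)],[np.sin(a),np.cos(a)]]); t=W.mean(0)-C@L.mean(0)
    return a,t,np.linalg.norm(L@C.T+t-W,axis=1)
E
python3 - <<'E'
from h import *
from station import r
c=r.calibration("top"); O,M=c["origin"],rot(c["rotation"])
f=lambda p:(np.array(p,float)+.5)/5-.5+[200,136]
W=unproj(c,O,M,f([(33,84),(641,46),(675,540),(57,576)]),[12]*4)
a,t,e=fit([(110,155),(110,-170),(-155,-170),(-155,155)],W); print("holder",a,t,e)
T=unproj(c,O,M,f([(211,368),(444,366),(443,502),(212,504)]),[34]*4)
b,u,e=fit([(35,60),(35,-60),(-35,-60),(-35,60)],T); print("tray",b,u,e)
C=np.array([[np.cos(a),-np.sin(a)],[np.sin(a),np.cos(a)]])
print("tray in holder",(u-t)@C,b-a)
B=unproj(c,O,M,f([(544,283),(613,281)]),[57]*2)[:,:2]; print("bar",(B-t)@C)
print(r.solve_ik([t[0],t[1],300],[0,1,0,0]), [ (C@np.array(p)+t).round(1) for p in((-24,-125),(10,0))])
E
```

```text
holder 0.0339367123706861 [598.15759244  20.98815526] [1.56607903 0.55510465 1.10491475 1.74663398]
tray -0.019600804493217928 [507.5495378   26.41257348] [0.31570837 0.61976535 0.66507399 0.51230697]
tray in holder [-90.37183138   8.49564415] -0.053537516863904025
bar [[ -21.51181753 -107.01875232]
 [ -22.63859037 -142.26094629]]
[-1.51121928e-01  3.05452153e-01  1.23619885e+00 -4.44089210e-16
  1.59994165e+00  1.41967440e+00] [array([ 578.4, -104.8]), array([608.2,  21.3])]
```

The holder fit has residuals under 2 mm and the bar position agrees with it. Next: move above the board for a wrist view to refine it.

```bash
cat >> h.py <<'E'
from station import r
A,T0=0.0339,np.array([598.16,20.99])   # holder yaw, origin (refined below)
def hw(x,y,z):
    c,s=np.cos(A),np.sin(A); return [T0[0]+c*x-s*y,T0[1]+s*x+c*y,z]
def q(yaw):
    """tool down; tool x axis at yaw in the holder frame"""
    return wq(R.from_euler('z',A+yaw).as_matrix()@np.diag([1.,-1,-1]))
E
python3 - <<'E'
from h import *
r.movep(hw(-50,-10,230),q(np.pi)); r.hold(.3)
p,o=r.current_tool_pos(),r.current_tool_rot(); i=r.capture("wrist")
print(r.current_time_s(),r.current_q().__repr__(),p,o)
np.savez("w1.npz",p=p,o=o); cv2.imwrite("pics/w1.png",i)
c=r.calibration("wrist"); O,M=wristpose(c,p,o)
print(proj(c,O,M,[hw(x,y,12) for x,y in((110,155),(110,-170),(-155,-170),(-155,155))]+[hw(-24,-125,57)]).round())
cv2.imwrite("pics/w1b.png",cv2.resize(i,(800,600),interpolation=cv2.INTER_CUBIC))
E
```

```text
2.5 array([-1.85711586e-01,  2.38841424e-01,  1.49203623e+00,  2.95401736e-05,
        1.41071165e+00, -1.79103643e+00]) [548.49342951   9.81595054 230.00615481] [ 3.75815062e-06 -1.73607317e-02  9.99849291e-01  1.76875464e-05]
[[405. 287.]
 [164. 286.]
 [136.  75.]
 [434.  75.]
 [177. 201.]]
```

View pics/w1b.png

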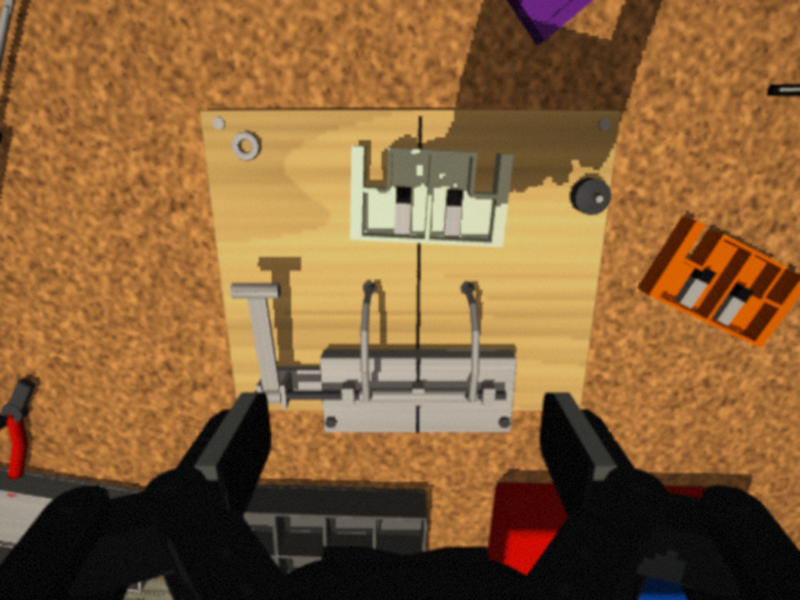

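Wrist view: board corners (203,111), (620,109), (237,410), (583,410), bar ends (231,291)–(279,290), tray top corners (351,147), (512,154), (503,246), (350,240).

```bash
cat > tr.py <<'E'
from h import *
def f(px): return (np.array(px,float)+.5)*.7-.5
E
python3 - <<'E'
from tr import *
d=np.load("w1.npz"); c=r.calibration("wrist"); O,M=wristpose(c,d["p"],d["o"])
W=unproj(c,O,M,f([(203,111),(620,109),(237,410),(583,410)]),[12]*4)
a,t,e=fit([(-155,-170),(-155,155),(110,-170),(110,155)],W);print("board",a,t,e)
H=lambda P:(P[:,:2]-t)@np.array([[np.cos(a),-np.sin(a)],[np.sin(a),np.cos(a)]])
print(H(W))
L=unproj(c,O,M,f([(420,117),(418,300),(417.5,340)]),[12]*3); print("line",H(L))
print("bar",H(unproj(c,O,M,f([(231,291),(279,290)]),[57]*2)))
T=H(unproj(c,O,M,f([(351,147),(512,154),(503,246),(350,240)]),[34]*4))
print(T,fit([(-35,-60),(-35,60),(35,60),(35,-60)],T))
E
```

```text
board 0.036295859754442626 [599.43500746  24.16232643] [3.37614787 2.64727139 1.19873552 0.60866725]
[[-153.69002743 -166.88835312]
 [-154.84728577  152.35713713]
 [ 109.0722667  -170.75912962]
 [ 109.4650465   155.29034561]]
line [[-148.5828424    -0.7066841 ]
 [  -0.38749486   -1.12804457]
 [  37.2384845    -1.27954218]]
bar [[ -23.32264388 -144.78568798]
 [ -24.07069846 -108.02331559]]
[[-127.13032508  -51.94565553]
 [-122.14040103   66.92126261]
 [ -52.76399857   64.65487202]
 [ -57.64377933  -55.27056493]] (np.float64(-0.041038457447288595), array([-89.919626  ,   6.08997854]), array([0.52671927, 0.62457762, 0.28124851, 0.2343928 ]))
```

```bash
sed -i 's/^A,T0=.*/A,T0=0.0353,np.array([598.9,22.4])/' h.py
cat >> h.py <<'E'
def bar(th,dz=-21):
    return hw(75-100*np.cos(th+.15),-125,42+100*np.sin(th+.15)+dz)
E
python3 - <<'E'
from h import *
Q=q(np.pi)
r.gripper_to(.65,20)
r.movep(bar(0,40),Q); r.movel(bar(0),Q,100)
print(r.current_contact_force(),r.current_time_s())
r.gripper_to(0.2,20); print("gap",r.current_finger_gap(),r.current_contact_force())
for th in (.2,.4,.6,.8,1.0,1.15):
    r.movel(bar(th),Q,100); print(th,np.round(r.current_contact_force(),1),round(r.current_finger_gap(),3))
print(r.current_time_s())
cv2.imwrite("pics/s2.png",r.capture("side")[120:280,200:400].repeat(3,0).repeat(3,1))
E
```

```text
[-0.18263857  0.5969777  -0.25723956] 4.4083
gap 0.1924407813114694 [-1.23215432  0.28987258 -0.54634071]
0.2 [-0.7  0.3 -0.9] 0.199
0.4 [-0.9  0.2  0.1] 0.202
0.6 [ 0.4  0.5 -0.5] 0.202
0.8 [0.1 0.1 0. ] 0.201
1.0 [ 0.8 -0.4 -0.1] 0.2
1.15 [-0.8 -0.4 -0.1] 0.197
6.9083
```

View pics/s2.png

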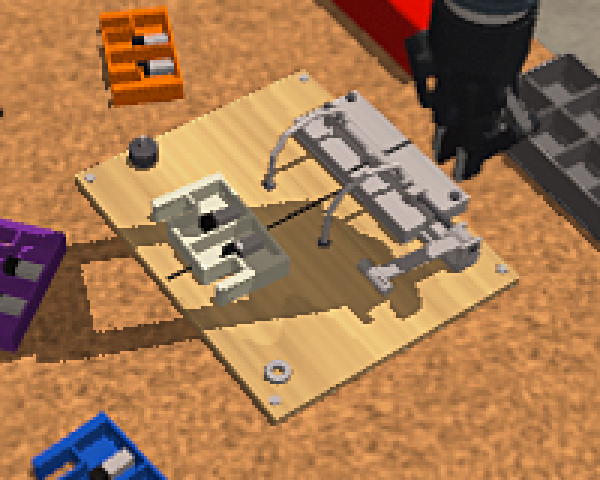

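The lever stayed down and the jaws shut to 17 mm, so the grip missed the bar. I'll go back and look at the pose before gripping.

Run:
```python
from h import *
Q=q(np.pi)
print(r.current_tool_pos(),bar(1.15))
r.gripper_to(.65,20); print(r.current_finger_gap())
r.movel(bar(.3,60),Q,200); r.movel(bar(0,20),Q,150); r.movel(bar(0),Q,100)
print(r.current_tool_pos(),bar(0),r.current_contact_force(),r.current_time_s())
i=r.capture("wrist"); cv2.imwrite("pics/w3.png",i)
s=r.capture("side")[130:280,230:400]
cv2.imwrite("pics/w3b.png",np.hstack([cv2.resize(i,(480,360)),cv2.resize(s,(320,360),interpolation=cv2.INTER_CUBIC)]))
```

```text
[ 650.6585489  -100.72467695  116.79136704] [np.float64(651.5316419265818), np.float64(-100.81925203432507), np.float64(117.35581854171932)]
0.6513034282956306
[ 579.93892462 -103.52760529   36.466658  ] [np.float64(579.4493508360354), np.float64(-103.36481433090799), np.float64(35.94381324735992)] [-1.16193562  0.11797931 -0.79495897] 9.075
```

View pics/w3b.png

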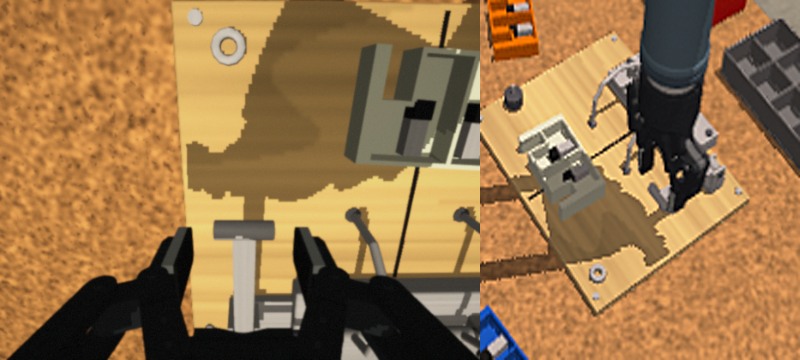

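Fingers straddle the bar evenly (bar ends (214,230) and (274,230), tips at columns 190 and 297). I'll check the fore-aft offset numerically and close in small steps.

Run:
```python
from h import *
c=r.calibration("wrist"); p,o=np.array(r.current_tool_pos()),r.current_tool_rot(); O,M=wristpose(c,p,o)
print("bar exp px (480 scale)",proj(c,O,M,[hw(-24,-125,57)])*6/7)
print("obs bar ends at z57/63, holder:")
for z in(57,63):
    W=unproj(c,O,M,(np.array([(214,230),(274,230)])+.5)*7/6-.5,[z]*2)[:,:2]-T0
    print(W@np.array([[np.cos(A),-np.sin(A)],[np.sin(A),np.cos(A)]]))
Z=p+[0,0,0]
print("tcp, +8, +19",proj(c,O,M,[p,p+[0,0,8],p+[0,0,19]])*6/7)
for g in(.5,.45,.42,.4,.38,.35):
    r.gripper_to(g,20); print(g,round(r.current_finger_gap(),3),np.round(r.current_contact_force(),1))
    if r.current_finger_gap()>g+.02: break
print(r.current_time_s())
```

```text
bar exp px (480 scale) [[243.04282058 227.99506372]]
obs bar ends at z57/63, holder:
[[ -22.58274563 -142.25408803]
 [ -22.61728165 -106.52149235]]
[[ -25.9227442  -141.56995081]
 [ -25.95590892 -107.25616626]]
tcp, +8, +19 [[242.57007112 214.51944925]
 [242.54733485 220.09291824]
 [242.51281395 228.55641406]]
0.5 0.5 [ 0.3 -0.8  0.2]
0.45 0.45 [ 0.  -0.6 -0.3]
0.42 0.424 [ 0.8 -0.1 -0.2]
0.4 0.403 [-0.4 -0.3 -0.2]
0.38 0.38 [0.2 1.1 0.4]
0.35 0.35 [-0.5  0.1  0.4]
10.55
```

Run:
```python
from h import *
r.gripper_to(0,25); g=r.current_finger_gap(); print(g,np.round(r.current_contact_force(),1),r.current_time_s())
Q=q(np.pi)
if g>.08:
  for th in (.15,.3,.45,.6,.8,1.0,1.17):
    r.movel(bar(th),Q,100); print(th,np.round(r.current_contact_force(),1),round(r.current_finger_gap(),3))
i=r.capture("wrist"); print(r.current_time_s())
s=r.capture("side")[130:280,230:400]
cv2.imwrite("pics/w4b.png",np.hstack([cv2.resize(i,(480,360)),cv2.resize(s,(320,360),interpolation=cv2.INTER_CUBIC)]))
```

```text
-0.0024950094752128277 [ 0.  -0.2 -0.2] 10.9417
10.9917
```

View pics/w4b.png

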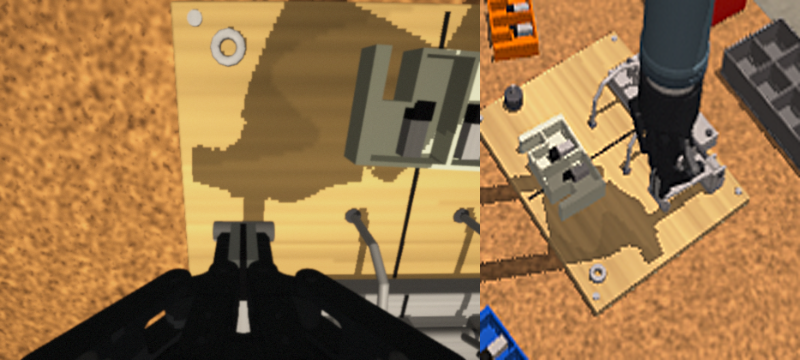

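Fingers are fully shut with their tips at (245,222), covering the middle of the bar. They seem to be above or in front of it, so I'll project the TCP into the side view to find which.

Run:
```python
from h import *
i=r.capture("side"); cv2.imwrite("pics/s5.png",i)
c=r.calibration("side");O,M=c["origin"],rot(c["rotation"])
p=np.array(r.current_tool_pos()); print(p,r.current_tool_rot())
X=np.array(hw(11,0,0))-hw(0,0,0)
P=[p,p+[0,0,10],p+[0,0,19],p+[0,0,30],hw(-24,-107,57),hw(-24,-143,57),hw(75,-125,42),hw(-155,-170,12),hw(110,-170,12)]
x0,y0=290,150
px=proj(c,O,M,P); print(px.round(1).tolist(), ((px-[x0,y0])*6).round().tolist())
cv2.imwrite("pics/s5c.png",cv2.resize(i[y0:y0+95,x0:x0+110],None,fx=6,fy=6,interpolation=cv2.INTER_CUBIC))
```

```text
[ 579.45288324 -103.38100361   35.95434379] [ 4.29313119e-06 -1.76434105e-02  9.99844343e-01 -4.42111958e-06]
[[323.5, 218.0], [323.9, 215.5], [324.2, 213.3], [324.6, 210.5], [319.8, 208.2], [328.7, 217.5], [353.5, 199.8], [291.2, 260.4], [373.0, 212.4]] [[201.0, 408.0], [203.0, 393.0], [205.0, 380.0], [207.0, 363.0], [179.0, 349.0], [232.0, 405.0], [381.0, 299.0], [7.0, 663.0], [498.0, 374.0]]
```

View pics/s5c.png

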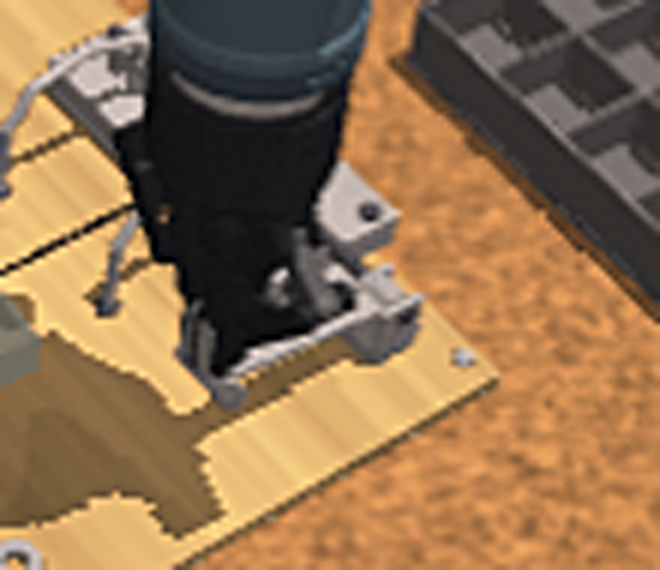

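The strip is unbroken in front of the fingers, and no finger shows below the bar. The tips appear to end above it, higher than the reading suggests. I'll probe down by force onto the bar, which is already shut so this is harmless.

Run:
```python
from h import *
p=np.array(r.current_tool_pos())
for k in range(1,11):
    r.movel((p-[0,0,2*k]).tolist(),None,60); f=r.current_contact_force()
    print(r.current_tool_pos()[2].round(1),np.round(f,1))
    if np.linalg.norm(f)>6: break
print(r.current_time_s())
```

```text
33.7 [ 0.8 -0.  -0.7]
33.0 [-1.3  1.   7.3]
11.5917
```

Contact comes at a TCP reading of z≈33, where the bar top is at 63. So the real fingertips end about 30 mm higher than the reading says, which matches both pictures. I'll repeat the grip 30 mm lower with a force guard.

```bash
cat >> h.py <<'E'
DZ=-30   # fingertips really end ~30 mm above the reported TCP
def guard(p,Q,rate=60,step=3,lim=6):
    """step along a line, stop on force; returns True if whole line was done"""
    a=np.array(r.current_tool_pos()); b=np.array(p,float); n=max(1,int(np.ceil(np.linalg.norm(b-a)/step)))
    f0=np.array(r.current_contact_force())
    for k in range(1,n+1):
        r.movel((a+(b-a)*k/n).tolist(),Q,rate)
        f=np.array(r.current_contact_force())
        if np.linalg.norm(f-f0)>lim: print("stop",np.round(r.current_tool_pos(),1),np.round(f,1)); return False
    return True
E
python3 - <<'E'
from h import *
Q=q(np.pi)
r.movel(bar(0,-21+6),Q,100); r.gripper_to(.65,25)
if guard(bar(0,-21+DZ),Q,step=5):
    r.gripper_to(0,25); g=r.current_finger_gap(); print("gap",g,np.round(r.current_contact_force(),1),r.current_time_s())
    if g>.08:
      for th in (.15,.3,.45,.6,.8,1.0,1.17):
        r.movel(bar(th,-21+DZ),Q,100); print(th,np.round(r.current_contact_force(),1),round(r.current_finger_gap(),3))
print(r.current_time_s())
E
```

```text
gap 0.4120484367619457 [-0.5  1.8  1.9] 14.7083
0.15 [ 0.   2.3 -2.2] 0.412
0.3 [-0.9  2.8 -0.6] 0.415
0.45 [-2.2  2.1  0.8] 0.413
0.6 [-2.   3.3  1.9] 0.413
0.8 [-1.9  3.4  1.1] 0.414
1.0 [-0.3  4.2  3.4] 0.415
1.17 [1.1 4.8 4.4] 0.411
16.925
```

The grip now holds the bar (gap 0.41 ≈ 35 mm) and the lever has followed through to about 1.17. Release it, then push the tray's left side towards the line with a two-finger stance so that it squares as it moves.

Run:
```python
from h import *
Q=q(np.pi)
r.gripper_to(.62,25); p=np.array(r.current_tool_pos()); r.movel((p+[-10,0,55]).tolist(),Q,200)
best=min((abs(s[5]),y) for y in(np.pi/2,-np.pi/2) if (s:=r.solve_ik(hw(-90,92,60),q(y))) is not None); print(best)
Q=q(best[1]); r.movep(hw(-90,92,90),Q); r.gripper_to(.3,25)
print(guard(hw(-90,92,15+DZ),Q,80,8))
print(guard(hw(-90,72,15+DZ),Q,60,4,15),np.round(r.current_contact_force(),1))
r.movel(hw(-90,80,15+DZ),Q,100); r.movel(hw(-90,80,60),Q,200)
Q=q(np.pi); r.movep(hw(-120,0,200),Q); r.hold(.2)
p,o=r.current_tool_pos(),r.current_tool_rot(); i=r.capture("wrist"); np.savez("w6.npz",p=p,o=o)
cv2.imwrite("pics/w6.png",cv2.resize(i,(800,600),interpolation=cv2.INTER_CUBIC)); print(r.current_time_s())
```

```text
(np.float64(0.034575638084997085), 1.5707963267948966)
True
True [ 0.4 -0.7 -0.3]
27.2583
```

View pics/w6.png

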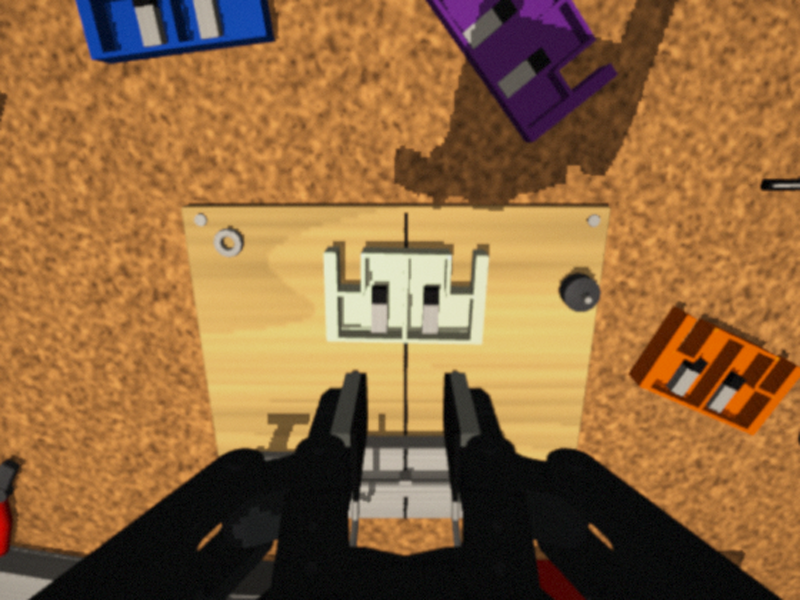

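Tray corners are now (325,248), (488,249), (482,343), (328,341), with the line at (406,213) and (405,349). The rings have gone from in front of the stop.

```bash
cat > meas.py <<'E'
from tr import *
def H(W): return (W[:,:2]-T0)@np.array([[np.cos(A),-np.sin(A)],[np.sin(A),np.cos(A)]])
def meas(fn,tray,line,board=None):
    d=np.load(fn); c=r.calibration("wrist"); O,M=wristpose(c,d["p"],d["o"])
    L=H(unproj(c,O,M,f(line),[12]*len(line))); T=H(unproj(c,O,M,f(tray),[34]*4))
    print("line",L.round(1).tolist()); print("tray",[np.round(v,3) for v in fit([(-35,-60),(-35,60),(35,60),(35,-60)],T)])
    if board: print("board",H(unproj(c,O,M,f(board),[12]*len(board))).round(1).tolist())
E
python3 - <<'E'
from meas import *
meas("w6.npz",[(325,248),(488,249),(482,343),(328,341)],[(406,213),(405,349)],[(183,206),(609,205)])
E
```

```text
line [[-148.8, 1.1], [-37.0, 0.4]]
tray [np.float64(-0.011), array([-89.879,   0.969]), array([1.984, 2.346, 2.072, 1.679])]
board [[-154.3, -166.1], [-155.1, 153.2]]
```

Centred within about 0.3 mm and nearly square. Now push it back to the stop with two fingers on the flat front wall.

Run:
```python
from h import *
Q=q(np.pi); y=.7; z=15+DZ
r.gripper_to(.25,25); r.movep(hw(-153,y,50),Q); r.movel(hw(-153,y,z),Q,150)
print(np.round(r.current_contact_force(),1),r.current_time_s())
r.movel(hw(-44,y,z),Q,70); print(np.round(r.current_contact_force(),1))
print(guard(hw(-28,y,z),Q,40,2,14),np.round(r.current_tool_pos(),1),H if 0 else hw(-36,y,z),r.current_time_s())
p=r.current_tool_pos(); r.movel(hw(-60,y,z),Q,100); r.movel(hw(-75,y,170),Q,250); r.hold(.2)
p,o=r.current_tool_pos(),r.current_tool_rot(); i=r.capture("wrist"); np.savez("w7.npz",p=p,o=o)
cv2.imwrite("pics/w7.png",cv2.resize(i,(800,600),interpolation=cv2.INTER_CUBIC)); print(r.current_time_s())
```

```text
[0.4 0.7 1.3] 28.725
[-0.1  0.2 -0.3]
stop [563.4  22.1 -15.7] [-13.3  -2.8   9.1]
False [563.4  22.1 -15.7] [np.float64(562.8977224224806), np.float64(21.829027819205344), -15] 32.4333
34.025
```

View pics/w7.png

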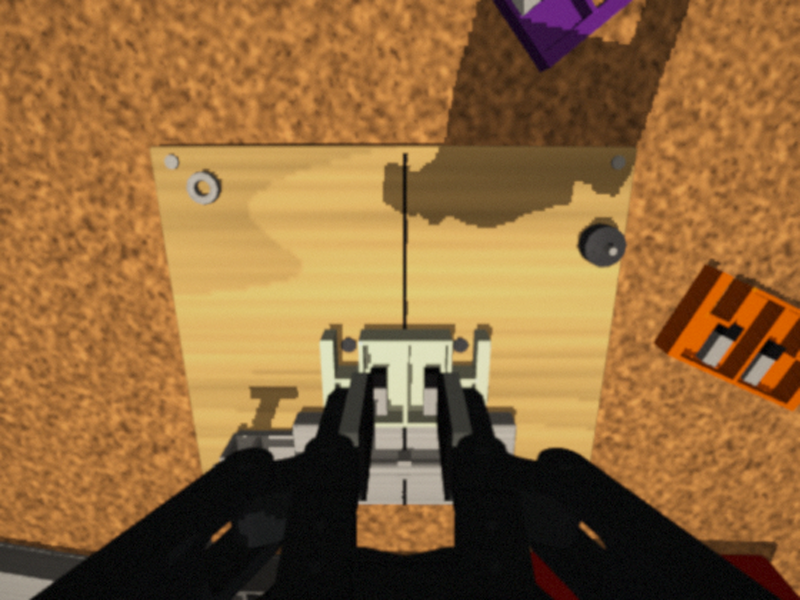

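The push met the stop at 13 N. The tray sits against it: front corners at (322,332) and (490,332), midpoint 406 against the line at 405, so within about 1 mm and square. Ring tips stand up at (349,345) and (461,345). Now lead the lever down by its bar.

Run:
```python
from h import *
Q=q(np.pi)
r.gripper_to(.62,25)
r.movel(hw(-40,-100,190),Q,250); r.movel(bar(1.19,25+DZ+20),Q,200); r.movel(bar(1.19,-21+DZ),Q,150)
r.gripper_to(0,25); g=r.current_finger_gap(); print("gap",g,r.current_time_s())
if .3<g<.5:
  for th in (1.0,.8,.6,.45,.3,.2,.1,.04,0):
    r.movel(bar(th,-21+DZ),Q,90); f=r.current_contact_force(); print(th,np.round(f,1),round(r.current_finger_gap(),3))
    if np.linalg.norm(f)>20: break
  else:
    r.gripper_to(.62,25); r.movel(bar(0,40),Q,150); r.movel(hw(-90,-60,190),Q,250); r.hold(.2)
p,o=r.current_tool_pos(),r.current_tool_rot(); i=r.capture("wrist"); np.savez("w8.npz",p=p,o=o)
cv2.imwrite("pics/w8.png",cv2.resize(i,(800,600),interpolation=cv2.INTER_CUBIC)); print(r.current_time_s())
```

```text
gap 0.41350351444179534 36.55
1.0 [0.  2.7 6.3] 0.411
0.8 [-2.5  2.8  7.3] 0.414
0.6 [-3.4  1.6  6.2] 0.41
0.45 [-1.5  3.6  2.5] 0.411
0.3 [-1.2  4.2  1. ] 0.416
0.2 [-0.   4.8  0.9] 0.414
0.1 [1.  5.5 0.1] 0.415
0.04 [ 0.   5.4 -0.1] 0.413
0 [0.2 5.  0.5] 0.414
41.3083
```

View pics/w8.png

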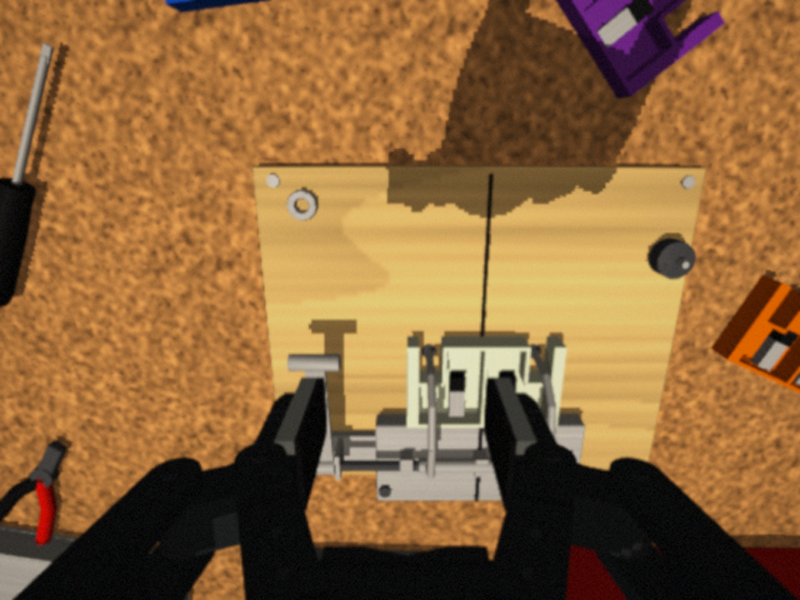

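Lever bar is down at (289–340,362) and the ring legs are in the notches at (430,350) and (541,350). Tray front corners are about (408,343) and (565,344). A numeric check of these, then hand in.

Run:
```python
from meas import *
d=np.load("w8.npz"); c=r.calibration("wrist"); O,M=wristpose(c,d["p"],d["o"])
print("bar",H(unproj(c,O,M,f([(289,362),(340,362)]),[57]*2)).round(1).tolist())
print("tray front",H(unproj(c,O,M,f([(408,343),(565,344)]),[34]*2)).round(1).tolist())
print("line",H(unproj(c,O,M,f([(490,178),(483,334)]),[12]*2)).round(1).tolist())
print(np.round(r.current_contact_force(),1)); r.hand_in(); print(r.current_time_s())
```

```text
bar [[-23.4, -141.8], [-23.4, -105.9]]
tray front [[-27.7, -58.0], [-26.7, 59.5]]
line [[-145.7, 0.3], [-25.6, 1.5]]
[-0.2  0.3  0.6]
the job is handed in; nothing more can be done
the job is handed in; nothing more can be done
```

I handed the job in at about 41 s of the 67 s allowed. The last picture and numbers show the lever down, the ring legs in the tray's notches and the robot clear. No verdict is reported.

**What I did**
- **Lever up:** I gripped the lever by its bar and led it up to about 1.17 rad, then let go. The next pictures showed the rings standing open.
- **Tray:** I pushed its left side towards the line with two fingers, which also squared it. Then I pushed its flat front wall back until it met the stop at about 13 N. One push on the left was enough, so I did not tap from the right.
- **Lever down:** I led the lever down by the bar with no sign of the rings catching on the tray, then released it.

**Last checks**

| Check | Measured | Expected or allowed |
|---|---|---|
| Lever bar, holder x | -23.4 mm | -24 mm when down |
| Tray centre, relative to the line | about 0.5 mm to the right | within 5 mm |
| Tray squareness | about 0.01 rad | within 0.08 rad |
| Tray front edge, holder x | about -27 mm | -25 mm (up to 6 mm in front of the stop) |
| Force on the robot | about zero (under 1 N) | touching nothing |

The front-edge figure is about 2 mm short, which is within camera error, and the push itself stopped hard against the stop.

**What disagreed**
- **Missed grips:** My first two attempts on the bar closed on nothing, because the fingertips end about 30 mm higher than the reported TCP. I found this by touching down on the shut bar and corrected for it from then on.
- **Bystanders:** The motor, bearing and screwdriver looked unmoved. I did not measure the wheel, pen or bowl, but I never worked near them.

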